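Rotate three tube racks home by way of the spare tray

TASK

The three microtube racks were put back in the wrong docking trays: move each into the tray of its own colour, parking one in the empty white tray on the way, so that the white tray is empty again at the end. The tubes are open, so keep the racks upright, set each one down gently and flat inside a tray rather than dropping it, and never stand one on the bare bench. Leave the bottle, the beaker and the timer where they are.

Things in the scene. Friction and masses are not known exactly. Their poses are not given: they have to be found in the camera images.
- rack_purple_center (a point): purple microtube rack: a loose solid-sided block 96 (x) x 56 (y) x 44 mm high, about 0.14 kg, with 3 x 5 round holes on top, some filled by white tube caps that stand 5 mm proud. The point is its centre, 22 mm above its underside; x runs along its long side, y across it, z up. Grasp it across the 56 mm width from above. It may stand in its tray either way round.
- rack_orange_center (a point): orange microtube rack: a loose solid-sided block 96 (x) x 56 (y) x 44 mm high, about 0.14 kg, with 3 x 5 round holes on top, some filled by white tube caps that stand 5 mm proud. The point is its centre, 22 mm above its underside; x runs along its long side, y across it, z up. Grasp it across the 56 mm width from above. It may stand in its tray either way round.
- rack_green_center (a point): green microtube rack: a loose solid-sided block 96 (x) x 56 (y) x 44 mm high, about 0.14 kg, with 3 x 5 round holes on top, some filled by white tube caps that stand 5 mm proud. The point is its centre, 22 mm above its underside; x runs along its long side, y across it, z up. Grasp it across the 56 mm width from above. It may stand in its tray either way round.
- dock_purple (a point): purple docking tray, the home of the purple rack. Fixed to the bench, a shallow tray of 128 (x) x 88 (y) mm outside and 120 x 80 mm inside, the whole tray purple. Floor 6 mm above the bench, rim 14 mm above the bench (8 mm above the floor). The point is the centre of the floor's top; x runs along the long side. A rack lies flat in it with about 12 mm of play all round.
- dock_orange (a point): orange docking tray, the home of the orange rack. Fixed to the bench, a shallow tray of 128 (x) x 88 (y) mm outside and 120 x 80 mm inside, the whole tray orange. Floor 6 mm above the bench, rim 14 mm above the bench (8 mm above the floor). The point is the centre of the floor's top; x runs along the long side. A rack lies flat in it with about 12 mm of play all round.
- dock_green (a point): green docking tray, the home of the green rack. Fixed to the bench, a shallow tray of 128 (x) x 88 (y) mm outside and 120 x 80 mm inside, the whole tray green. Floor 6 mm above the bench, rim 14 mm above the bench (8 mm above the floor). The point is the centre of the floor's top; x runs along the long side. A rack lies flat in it with about 12 mm of play all round.
- dock_white (a point): white docking tray, the spare tray: empty at the start and at the end. Fixed to the bench, a shallow tray of 128 (x) x 88 (y) mm outside and 120 x 80 mm inside, the whole tray white. Floor 6 mm above the bench, rim 14 mm above the bench (8 mm above the floor). The point is the centre of the floor's top; x runs along the long side. A rack lies flat in it with about 12 mm of play all round.
- bottle_center (a point): bystander: loose amber bottle with a blue cap, 62 mm diameter, 110 mm high; the point is at its centre, half-way up. Leave it alone.
- beaker_center (a point): bystander: loose clear open beaker, 68 mm diameter at the rim, 85 mm high; the point is at its centre, half-way up. Leave it alone.
- timer_center (a point): bystander: loose white bench timer lying flat, 62 x 66 x 18 mm; the point is at its centre, half-way up. Leave it alone.
Things that resemble listed ones, but are neither listed nor needed, are in the scene too. Of the things that look like the part that bears rack_purple_center, the middle-sized one is meant.

How it is judged:
By the outcome, as a careful person would: the job done as asked, in the order asked, and still so for the second after the job is handed in, with the robot touching nothing.
It also fails if it takes over 112 s, if anything falls off the work surface, if the arm or the gripper's body presses on something with over 40 N, if the wrist force passes 120 N, or if a joint passes its speed limit or range.

ROBOT

A 6-joint arm with a two-finger parallel gripper is mounted at the origin on the work surface. World frame = base frame: x ahead of the robot, y to its left, z up, the work surface at z = 0. Lengths are in m, angles in degrees, forces in N, time in s.
With the tool pointing down it reaches from about 0.4 to 0.825 m from the base axis. Payload 7 kg.
Tool frame: the origin (TCP) lies on the centre line of the jaws, within the pads' length; the fingertips stand 22 mm ahead of it and the grasp point (between the pads) lies 3 mm ahead of it; z points along the fingers, y is the line along which they close (so a half turn about z gives the same grasp; the last joint's range is limited). The gripper opens to 88 mm and grips with 3 to 60 N. Pads are 19 mm wide; open, the fingers measure 130 mm over their backs; the gripper's body (78 mm by 193 mm) begins 47 mm behind the grasp point.
Start: joints at [80.85, 20.546, 0.682, 0, -70.136, -16.507], TCP at [0.292, 0.608, 0.249] pointing down, gripper open.
Joint ranges: [-176.03, 176.03], [-82.01, 121.73], [-58.28, 71.71], [-173.87, 95.51], [-174.79, -0.11], [-173.66, 173.66]. Speed limits (degrees/s): [136.94, 136.94, 172.46, 180, 180, 180].

INTERFACE

Orientations are given as [roll, pitch, yaw] about the fixed x, y, z axes, in that order (R = Rz(yaw) Ry(pitch) Rx(roll)).
In Python, from plant import get_state, cams, r gives the robot as it stands.
- The arm moves only by the tool apply_moves, never from a script. Its argument "targets" is a list of rows, each an object with "dp": the shift along the world's x, y, z in m, a list of three; "yaw": the turn about the world's z in degrees. In form: [{"dp": [x, y, z], "yaw": yaw}, ...]. A call has 1 to 20 rows; each row is the pose to reach, as a shift and turn from the pose commanded when the call began; what a row does not reach only later rows make up. A row lasts 1/12 s, in which the tool goes at most 41.7 mm and 7.16 degrees, less where a joint would pass 70% of its speed; a pose out of reach is approached as far as the arm can. A call with a gripper value outside its range is refused whole. "grip" is the gripper command: -1 is fully open, 1 is shut, values between are in proportion, set as the call begins (left out, the last holds). The fingers move at their own pace and stop on an object; "squeeze" is the grip in N (left out, the last holds). Time passes only in rows, so rows that repeat a pose let the fingers close. It gives the time, the measured TCP pose, the force, the opening and the grip force at its end, in the units of the state.
- get_state(): the state, without advancing time (a new reading comes with each control period).
- cams.capture(name): name is "scene" or "top" or "wrist"; returns a dict with "image" (420x560x3 uint8, red, green, blue), "range_z" (420x560 float32, m along the optical axis (not along the pixel's ray), 0 where there is no reading), "fx", "fy", "cx", "cy" (pixels), "R" (3x3) and "t" (3): a world point X has camera coordinates R X + t; the wrist camera has in their place "T_tool_cam" (4x4, takes a point from camera to tool coordinates, whose origin is the TCP and whose axes are the flange's). Camera axes: x right, y down, z forward; pixel columns grow to the right and rows downward; lengths in m; the calibration is good to about 2 mm. The wrist camera is an equidistant fisheye: a pixel r from the principal point sees the ray r / f radians off the axis. A picture is of the moment at which its call begins: read the wrist's pose just before it.
- r.close_job(): hands the job in; it is judged then, once.
The state is a dict: "time_s": time; "joints": joint angles; "qd": joint speeds; "joint_torque": joint torques, N m; "tcp_pos": TCP position; "eef_rot": TCP orientation; "contact_force": force on the tool from outside, world axes, zero at the start; "moment": the same for the moment, N m; "gripper_width": finger opening in m; "gripper_force": force on a finger pad.
Only numpy, scipy, OpenCV 4.12 (cv2) and the standard library are available. Lean on these libraries where they do the work, as an engineer would, in place of code of your own. Each camera call takes 0.05 s, during which the arm holds its last target. There are 200 camera calls.

## Working session

There is one attempt and no reset: what is moved stays moved. The work goes in short steps, Python scripts to look and compute and a tool call to move; the robot and the scene stay as the last step left them, time stands still between calls to the robot, and variables do not carry over. Pictures are saved under pics/ and viewed, at most 14 in all, crops included, and the job is handed in when it is done.

Besides the shell and the picture viewer there is one more tool, called after "Call:" as name(argument=value, ...) on one line, values as JSON. apply_moves: Moves the arm, as the interface text tells. Its arguments: {"type":"object","properties":{"targets":{"type":"array","items":{"type":"object","properties":{"dp":{"type":"array","items":{"type":"number"}},"yaw":{"type":"number"}}}},"grip":{"type":"number"},"squeeze":{"type":"number"}},"required":["targets"]}

```bash
ls; mkdir -p pics; python3 - <<'E'
from plant import get_state,cams,r
import cv2,numpy as np
print(get_state())
for n in ("scene","top"):
    c=cams.capture(n); cv2.imwrite(f"pics/{n}0.png",c["image"][:,:,::-1]); np.savez(f"{n}0.npz",**c)
    print(n,c["fx"],c["fy"],c["cx"],c["cy"],c["R"],c["t"])
E
```

```text
pics
{'time_s': 0.0, 'joints': array([ 8.08506840e+01,  2.05899247e+01,  6.33340909e-01, -2.00465175e-02,
       -7.01377979e+01, -1.65050969e+01]), 'qd': array([-0.01752838,  0.03705144,  0.00064754, -0.05710523,  0.04518563,
       -0.01627739]), 'joint_torque': array([-1.11808067e-04, -5.82728577e+01,  2.93045461e+01,  6.99710771e+00,
        6.76569500e-03, -1.66954387e-04]), 'tcp_pos': array([0.29207786, 0.60801392, 0.24763667]), 'eef_rot': array([ 1.79904153e+02, -8.74788028e-03, -2.56612321e+01]), 'contact_force': array([-0.26246135, -0.12334327,  0.21517454]), 'moment': array([ 0.01739734, -0.00569925, -0.01750311]), 'gripper_force': 0.0, 'gripper_width': 0.08746167236690414}
scene 545.402061341407 545.402061341407 289.69459601482515 211.8245219813262 [[-3.60416636e-01  9.32791363e-01 -3.48934264e-04]
 [ 6.83106802e-01  2.63687489e-01 -6.81053600e-01]
 [-6.35188906e-01 -2.45701406e-01 -7.32233482e-01]] [ 0.24249912 -0.33826002  1.81931561]
top 427.98268399973847 427.98268399973847 275.13521138842634 215.10945299973233 [[ 1.81536843e-02 -9.99835111e-01  4.41429422e-04]
 [-9.88417722e-01 -1.80129102e-02 -1.50684906e-01]
 [ 1.50668012e-01  2.29916956e-03 -9.88581744e-01]] [-0.05486561  0.55822096  0.87639989]
```

View pics/scene0.png

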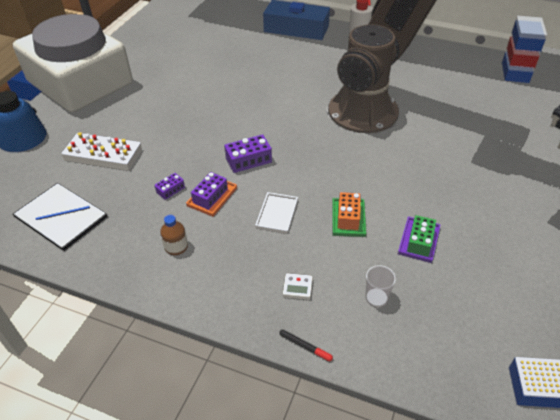

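View pics/top0.png

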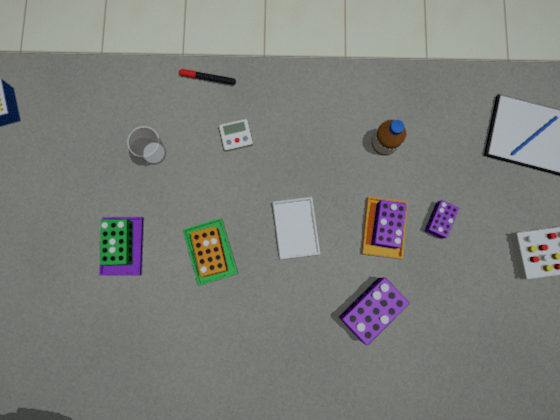

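Scene shows (and top confirms): purple rack on the orange tray (top ≈ 385,228), orange rack on the green tray (210,251), green rack on the purple tray (120,245), the empty white tray (296,228). There are also one larger (375,311) and one smaller (442,219) purple look-alike, the bottle (390,137), the beaker (146,146) and the timer (235,135).

```bash
cat > h.py <<'E'
import numpy as np,cv2
def ray(c,uv,z):
    uv=np.atleast_2d(uv).astype(float)
    d=np.c_[(uv[:,0]-c["cx"])/c["fx"],(uv[:,1]-c["cy"])/c["fy"],np.ones(len(uv))]@c["R"]
    o=-c["R"].T@c["t"]
    return o+d*((z-o[2])/d[:,2])[:,None]
def rect(P):
    (x,y),(a,b),_=r0=cv2.minAreaRect((P[:,:2]*1000).astype(np.float32))
    B=cv2.boxPoints(r0); e=[B[1]-B[0],B[2]-B[1]]; l=max(e,key=np.linalg.norm)
    return np.round([x/1000,y/1000],4),round(float(np.degrees(np.arctan2(l[1],l[0]))%180),1),np.round(sorted([a,b]),1)
def world(c):
    h,w=c["range_z"].shape;u,v=np.meshgrid(np.arange(w),np.arange(h));z=c["range_z"]
    X=np.stack([(u-c["cx"])/c["fx"]*z,(v-c["cy"])/c["fy"]*z,z],-1)
    return (X-c["t"])@c["R"]
# hue ranges (opencv)
HUE=dict(purple=(120,155),orange=(8,22),green=(45,85))
def hsvmask(img,col):
    h=cv2.cvtColor(img,cv2.COLOR_RGB2HSV);lo,hi=HUE[col]
    return (h[...,0]>=lo)&(h[...,0]<=hi)&(h[...,1]>110)&(h[...,2]>50)
E
cat > m.py <<'E'
import numpy as np,cv2
from h import *
def measure(c,verbose=1):
    W=world(c);Z=W[...,2]
    for col in HUE:
        m=hsvmask(c["image"],col)
        for nm,zl,zh,zp in(("rack",.035,.065,.050),("tray",.003,.022,.014)):
            k=(m&(Z>zl)&(Z<zh)).astype(np.uint8)
            if nm=="rack": k=cv2.morphologyEx(k,cv2.MORPH_CLOSE,np.ones((7,7)))
            cs,_=cv2.findContours(k,cv2.RETR_EXTERNAL,cv2.CHAIN_APPROX_NONE)
            for q in cs:
                if cv2.contourArea(q)<150: continue
                print(col,nm,cv2.boundingRect(q),*rect(ray(c,q[:,0],zp)), "medZ",round(float(np.median(Z[k>0])),4))
    return Z
if __name__=="__main__":
    c=dict(np.load("top0.npz"));Z=measure(c)
    k=((Z>.003)&(Z<.03)).astype(np.uint8)
    print("bench med",np.median(Z[330:400,100:250]), Z[228,296],Z[137,390])
    w=(c["image"].min(-1)>140).astype(np.uint8)
    cs,_=cv2.findContours(w,cv2.RETR_EXTERNAL,cv2.CHAIN_APPROX_NONE)
    for q in cs:
        x,y,_,_=cv2.boundingRect(q)
        if cv2.contourArea(q)>300 and y>60: print("white",cv2.boundingRect(q),*rect(ray(c,q[:,0],.014)))
    for n,uv,z in(("bottle cap",(397,127),.11),("beaker rim",(145,141),.085),("timer",(235,135),.018)): print(n,ray(c,uv,z)[0])
E
python3 m.py
```

```text
purple rack (341, 278, 68, 67) [ 0.363  -0.2536] 134.7 [ 75.1 125.8] medZ 0.0554
purple rack (430, 201, 27, 35) [ 0.5583 -0.4033] 155.4 [40.  69.9] medZ 0.0554
purple rack (374, 200, 32, 48) [ 0.5442 -0.2883] 171.8 [57.  97.2] medZ 0.0554
purple tray (99, 217, 44, 58) [0.4906 0.2913] 1.4 [ 90.3 125.5] medZ 0.0082
orange rack (191, 227, 36, 50) [0.4788 0.0937] 15.1 [57.4 95.3] medZ 0.051
orange tray (362, 197, 44, 62) [ 0.541  -0.2858] 173.7 [ 89.9 127.8] medZ 0.008
green rack (100, 219, 30, 46) [0.4955 0.2927] 2.5 [60.5 95.3] medZ 0.051
green tray (183, 218, 55, 67) [0.4813 0.097 ] 18.4 [ 88.3 127.1] medZ 0.0084
bench med 0.0010284758457247988 0.007361762449301898 0.08519810878101573
white (517, 227, 43, 52) [ 0.4919 -0.6313] 8.6 [ 95.1 102. ]
white (273, 197, 48, 62) [ 0.5373 -0.0914] 8.3 [ 88.9 129.4]
white (220, 119, 33, 31) [0.7493 0.0489] 104.4 [62.3 65.3]
white (489, 96, 71, 76) [ 0.7639 -0.6207] 76.0 [143.8 160.4]
bottle cap [ 0.73615719 -0.29147675  0.11      ]
beaker rim [0.70510606 0.23140855 0.085     ]
timer [0.74498599 0.04972962 0.018     ]
```

Call:
apply_moves(targets=[{"dp": [0.01,-0.028,-0.005],"yaw": 3},{"dp": [0.024,-0.065,-0.012],"yaw": 8},{"dp": [0.187,-0.514,-0.109],"yaw": 40.8},{"dp": [0.187,-0.514,-0.109],"yaw": 40.8},{"dp": [0.187,-0.514,-0.109],"yaw": 40.8},{"dp": [0.187,-0.514,-0.109],"yaw": 40.8},{"dp": [0.187,-0.514,-0.109],"yaw": 40.8},{"dp": [0.187,-0.514,-0.109],"yaw": 40.8},{"dp": [0.187,-0.514,-0.109],"yaw": 40.8},{"dp": [0.187,-0.514,-0.109],"yaw": 40.8},{"dp": [0.187,-0.514,-0.109],"yaw": 40.8},{"dp": [0.187,-0.514,-0.109],"yaw": 40.8},{"dp": [0.187,-0.514,-0.109],"yaw": 40.8},{"dp": [0.187,-0.514,-0.109],"yaw": 40.8},{"dp": [0.187,-0.514,-0.109],"yaw": 40.8},{"dp": [0.187,-0.514,-0.109],"yaw": 40.8},{"dp": [0.187,-0.514,-0.109],"yaw": 40.8},{"dp": [0.187,-0.514,-0.109],"yaw": 40.8},{"dp": [0.187,-0.514,-0.109],"yaw": 40.8},{"dp": [0.187,-0.514,-0.109],"yaw": 40.8}], grip=-0.7, squeeze=20)

```text
time_s: 1.77
tcp_pos: [0.4792, 0.0954, 0.1398]
eef_rot: [-180.0, -0.0, 15.2]
contact_force: [1.1, 0.1, 0.1]
gripper_width: 0.0746
gripper_force: 0.0
```

```bash
cat > wr.py <<'E'
import numpy as np,cv2,sys
from plant import get_state,cams
from h import *
from scipy.spatial.transform import Rotation as Ro
def wcap(name):
    s=get_state();c=cams.capture("wrist");T=np.eye(4);T[:3,:3]=Ro.from_euler("xyz",s["eef_rot"],degrees=True).as_matrix();T[:3,3]=s["tcp_pos"]
    c["T"]=T@c["T_tool_cam"];c["s"]=s
    cv2.imwrite(f"pics/{name}.png",c["image"][:,:,::-1]);return c
def wray(c,uv,z):
    uv=np.atleast_2d(uv).astype(float);d=uv-[c["cx"],c["cy"]];r=np.linalg.norm(d,axis=1)+1e-9;th=r/c["fx"]
    D=np.c_[d*(np.sin(th)/r)[:,None],np.cos(th)]@c["T"][:3,:3].T;o=c["T"][:3,3]
    return o+D*((z-o[2])/D[:,2])[:,None]
def wtop(c,col,zp,area=800):
    m=cv2.morphologyEx(hsvmask(c["image"],col).astype(np.uint8),cv2.MORPH_CLOSE,np.ones((9,9)))
    cs,_=cv2.findContours(m,cv2.RETR_EXTERNAL,cv2.CHAIN_APPROX_NONE)
    for q in cs:
        if cv2.contourArea(q)>area: print(col,cv2.boundingRect(q),*rect(wray(c,q[:,0],zp)))
E
python3 - <<'E'
from wr import *
c=wcap("w1");s=c["s"];print(s["time_s"],s["tcp_pos"],s["eef_rot"],s["gripper_width"],c["fx"])
wtop(c,"orange",.05);wtop(c,"green",.014)
E
```

```text
1.7667 [0.47916906 0.09539879 0.13978464] [-1.79989322e+02 -2.58373698e-02  1.52357518e+01] 0.07460771234334054 325.19226210127806
orange (227, 314, 287, 35) [ 0.3947 -0.0319] 105.1 [ 17.8 301.4]
orange (237, 149, 85, 127) [0.4822 0.0988] 15.1 [61.9 99. ]
green (223, 124, 111, 148) [0.4832 0.097 ] 18.3 [ 88.2 128.6]
green (31, 80, 80, 119) [0.4892 0.3107] 3.1 [ 91.7 110.6]
```

View pics/w1.png

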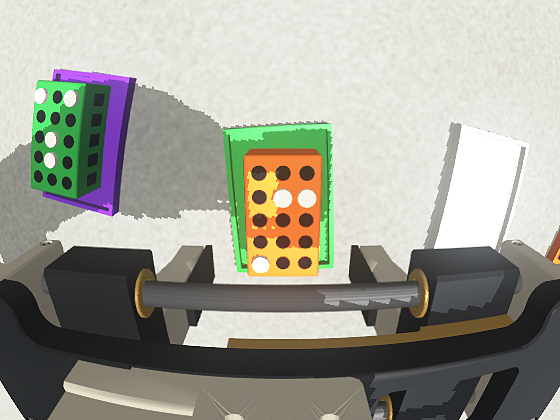

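The wrist view shows the orange rack (283,213) squarely below, between the fingers, in the green tray. Descend and grasp.

Call:
apply_moves(targets=[{"dp": [0,0,-0.02],"yaw": 0},{"dp": [0,0,-0.045],"yaw": 0},{"dp": [0,0,-0.065],"yaw": 0},{"dp": [0,0,-0.08],"yaw": 0},{"dp": [0,0,-0.09],"yaw": 0},{"dp": [0,0,-0.096],"yaw": 0},{"dp": [0,0,-0.097],"yaw": 0},{"dp": [0,0,-0.097],"yaw": 0}])

```text
time_s: 2.48
tcp_pos: [0.4793, 0.0947, 0.0426]
eef_rot: [180.0, 0.0, 15.2]
contact_force: [-0.1, 0.2, -0.4]
gripper_width: 0.0748
gripper_force: 0.0
```

Call:
apply_moves(targets=[{"dp": [0,0,0],"yaw": 0},{"dp": [0,0,0],"yaw": 0},{"dp": [0,0,0],"yaw": 0},{"dp": [0,0,0],"yaw": 0},{"dp": [0,0,0],"yaw": 0},{"dp": [0,0,0],"yaw": 0},{"dp": [0,0,0],"yaw": 0},{"dp": [0,0,0],"yaw": 0}], grip=0.4, squeeze=20)

```text
time_s: 3.15
tcp_pos: [0.4796, 0.0946, 0.0432]
eef_rot: [-180.0, -0.1, 15.1]
contact_force: [-1.7, 0.1, 6.7]
gripper_width: 0.056
gripper_force: 20.0
```

Call:
apply_moves(targets=[{"dp": [0,0,0.003],"yaw": 0},{"dp": [0,0,0.01],"yaw": 0},{"dp": [0,0,0.022],"yaw": 0},{"dp": [0,0,0.037],"yaw": 0},{"dp": [0,0,0.05],"yaw": 0},{"dp": [0.002,-0.006,0.058],"yaw": 0},{"dp": [0.006,-0.018,0.06],"yaw": -0.6},{"dp": [0.012,-0.037,0.06],"yaw": -1.4},{"dp": [0.019,-0.061,0.06],"yaw": -2.3},{"dp": [0.027,-0.087,0.06],"yaw": -3.2},{"dp": [0.035,-0.113,0.06],"yaw": -4.2},{"dp": [0.043,-0.138,0.06],"yaw": -5.1},{"dp": [0.05,-0.16,0.06],"yaw": -6},{"dp": [0.055,-0.176,0.06],"yaw": -6.6},{"dp": [0.057,-0.184,0.06],"yaw": -6.9},{"dp": [0.058,-0.186,0.06],"yaw": -6.9},{"dp": [0.058,-0.186,0.06],"yaw": -6.9},{"dp": [0.058,-0.186,0.06],"yaw": -6.9}])

```text
time_s: 4.65
tcp_pos: [0.5369, -0.0912, 0.1025]
eef_rot: [-180.0, 0.0, 8.3]
contact_force: [0.0, 0.2, -1.8]
gripper_width: 0.0553
gripper_force: 20.0
```

```bash
python3 - <<'E'
from wr import *
import m
c=wcap("w2");s=c["s"];print(s["time_s"],s["tcp_pos"],s["eef_rot"],s["contact_force"])
c=cams.capture("top");cv2.imwrite("pics/top2.png",c["image"][:,:,::-1]);m.measure(c)
E
```

```text
4.65 [ 0.53694254 -0.09124776  0.10250032] [-1.79990922e+02  1.68179639e-02  8.25219258e+00] [ 0.00440173  0.23529444 -1.75073544]
purple rack (341, 278, 68, 67) [ 0.3636 -0.2528] 134.2 [ 74.  125.8] medZ 0.0553
purple rack (430, 200, 28, 36) [ 0.5573 -0.4028] 156.0 [39.6 70.7] medZ 0.0553
purple rack (374, 200, 32, 48) [ 0.544  -0.2876] 172.0 [58.2 97.2] medZ 0.0553
orange tray (362, 197, 44, 62) [ 0.5411 -0.2856] 173.7 [ 89.6 127.8] medZ 0.008
green tray (193, 237, 45, 48) [0.4624 0.0893] 17.8 [86.3 86.6] medZ 0.0071
```

View pics/w2.png

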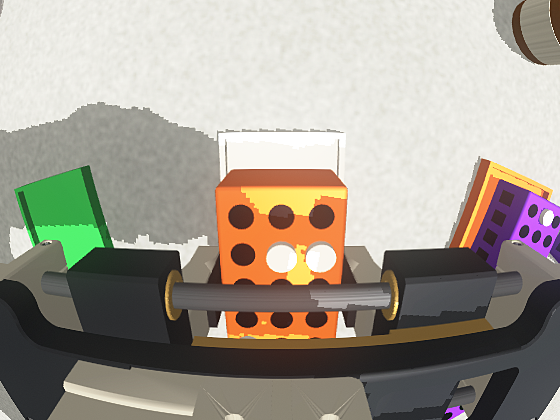

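The held orange rack (282,260) is centred over the white tray (far edge at 281,131). Set it down slowly.

Call:
apply_moves(targets=[{"dp": [0,0,-0.008],"yaw": 0},{"dp": [0,0,-0.02],"yaw": 0},{"dp": [0,0,-0.032],"yaw": 0},{"dp": [0,0,-0.042],"yaw": 0},{"dp": [0,0,-0.049],"yaw": 0},{"dp": [0,0,-0.053],"yaw": 0},{"dp": [0,0,-0.055],"yaw": 0},{"dp": [0,0,-0.057],"yaw": 0},{"dp": [0,0,-0.058],"yaw": 0},{"dp": [0,0,-0.059],"yaw": 0},{"dp": [0,0,-0.0595],"yaw": 0},{"dp": [0,0,-0.0595],"yaw": 0},{"dp": [0,0,-0.0595],"yaw": 0}])

```text
time_s: 5.83
tcp_pos: [0.5374, -0.0916, 0.0433]
eef_rot: [180.0, -0.0, 8.2]
contact_force: [-0.2, 0.3, -2.2]
gripper_width: 0.0557
gripper_force: 20.0
```

Call:
apply_moves(targets=[{"dp": [0,0,-0.0005],"yaw": 0},{"dp": [0,0,-0.001],"yaw": 0},{"dp": [0,0,-0.001],"yaw": 0},{"dp": [0,0,-0.001],"yaw": 0}])

```text
time_s: 6.17
tcp_pos: [0.5374, -0.0916, 0.0432]
eef_rot: [180.0, -0.0, 8.3]
contact_force: [-3.7, 0.9, 9.0]
gripper_width: 0.0556
gripper_force: 20.0
```

Contact at about 9 N, so the rack is resting on the floor. Release and rise.

Call:
apply_moves(targets=[{"dp": [0,0,0],"yaw": 0},{"dp": [0,0,0],"yaw": 0},{"dp": [0,0,0],"yaw": 0},{"dp": [0,0,0],"yaw": 0},{"dp": [0,0,0],"yaw": 0},{"dp": [0,0,0],"yaw": 0},{"dp": [0,0,0],"yaw": 0}], grip=-0.7)

```text
time_s: 6.75
tcp_pos: [0.5372, -0.0916, 0.042]
eef_rot: [-180.0, 0.0, 8.2]
contact_force: [0.1, -0.1, -0.1]
gripper_width: 0.0741
gripper_force: 0.0
```

Call:
apply_moves(targets=[{"dp": [0,0,0.01],"yaw": 0},{"dp": [0,0,0.03],"yaw": 0},{"dp": [0,0,0.06],"yaw": 0},{"dp": [0,0,0.09],"yaw": 0},{"dp": [0,0,0.12],"yaw": 0},{"dp": [-0.042,0.384,0.12],"yaw": -5.8},{"dp": [-0.042,0.384,0.12],"yaw": -5.8},{"dp": [-0.042,0.384,0.12],"yaw": -5.8},{"dp": [-0.042,0.384,0.12],"yaw": -5.8},{"dp": [-0.042,0.384,0.12],"yaw": -5.8},{"dp": [-0.042,0.384,0.12],"yaw": -5.8},{"dp": [-0.042,0.384,0.12],"yaw": -5.8},{"dp": [-0.042,0.384,0.12],"yaw": -5.8},{"dp": [-0.042,0.384,0.12],"yaw": -5.8},{"dp": [-0.042,0.384,0.12],"yaw": -5.8},{"dp": [-0.042,0.384,0.12],"yaw": -5.8},{"dp": [-0.042,0.384,0.12],"yaw": -5.8},{"dp": [-0.042,0.384,0.12],"yaw": -5.8}])

```text
time_s: 8.25
tcp_pos: [0.4951, 0.2917, 0.1623]
eef_rot: [180.0, 0.0, 2.4]
contact_force: [0.3, -0.8, 0.4]
gripper_width: 0.074
gripper_force: 0.0
```

```bash
python3 - <<'E'
from wr import *
import m
c=wcap("w3");s=c["s"];print(s["time_s"],s["tcp_pos"],s["eef_rot"])
wtop(c,"green",.05)
c=cams.capture("top");cv2.imwrite("pics/top3.png",c["image"][:,:,::-1]);m.measure(c)
E
```

```text
8.25 [0.49509495 0.29166952 0.1623142 ] [1.79987415e+02 1.62982475e-02 2.43104643e+00]
green (419, 150, 82, 103) [0.4992 0.1251] 18.3 [ 81.8 106.4]
green (240, 145, 72, 118) [0.4991 0.2962] 3.2 [55.6 99.5]
purple rack (341, 278, 68, 67) [ 0.3638 -0.2528] 134.1 [ 74.5 125.7] medZ 0.0554
purple rack (431, 201, 28, 35) [ 0.5583 -0.4033] 154.7 [39.1 69.7] medZ 0.0554
purple rack (374, 200, 32, 48) [ 0.544  -0.2883] 171.8 [57.  97.6] medZ 0.0554
purple tray (99, 217, 44, 58) [0.4906 0.291 ] 1.0 [ 89.7 124.9] medZ 0.0081
orange rack (282, 203, 31, 47) [ 0.5359 -0.0902] 8.4 [54.6 95.9] medZ 0.0509
orange tray (362, 197, 44, 62) [ 0.541  -0.2859] 173.6 [ 90.  127.8] medZ 0.0081
green rack (100, 255, 29, 10) [0.457  0.2911] 93.6 [18.9 58.8] medZ 0.051
green tray (183, 218, 55, 67) [0.4814 0.0969] 18.6 [ 88.  127.5] medZ 0.0073
```

View pics/w3.png

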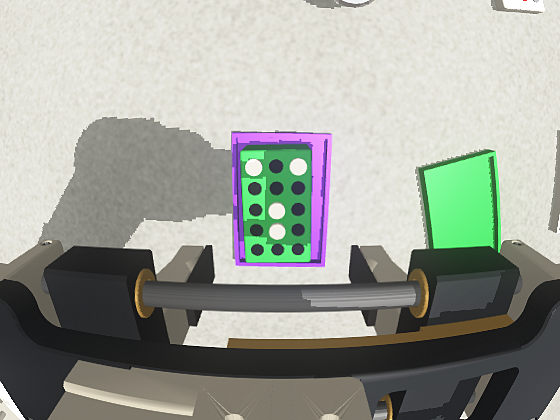

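The green rack (276,203) is beneath the gripper, a bit towards the left rim of the purple tray, and the orange rack measures flat in the white tray. Descend with a 2 mm shift.

Call:
apply_moves(targets=[{"dp": [0,0.001,-0.02],"yaw": 0},{"dp": [0.001,0.002,-0.05],"yaw": 0},{"dp": [0.001,0.002,-0.08],"yaw": 0},{"dp": [0.001,0.002,-0.1],"yaw": 0},{"dp": [0.001,0.002,-0.112],"yaw": 0},{"dp": [0.001,0.002,-0.118],"yaw": 0},{"dp": [0.001,0.002,-0.1195],"yaw": 0},{"dp": [0.001,0.002,-0.1195],"yaw": 0}])

```text
time_s: 9.02
tcp_pos: [0.4967, 0.2939, 0.0429]
eef_rot: [180.0, -0.0, 2.4]
contact_force: [0.8, 0.6, 0.5]
gripper_width: 0.0744
gripper_force: 0.0
```

Call:
apply_moves(targets=[{"dp": [0,0,0],"yaw": 0},{"dp": [0,0,0],"yaw": 0},{"dp": [0,0,0],"yaw": 0},{"dp": [0,0,0],"yaw": 0},{"dp": [0,0,0],"yaw": 0},{"dp": [0,0,0],"yaw": 0},{"dp": [0,0,0],"yaw": 0},{"dp": [0,0,0],"yaw": 0}], grip=0.4)

```text
time_s: 9.68
tcp_pos: [0.4966, 0.2948, 0.0435]
eef_rot: [-180.0, -0.1, 2.5]
contact_force: [-1.7, 0.1, 6.4]
gripper_width: 0.056
gripper_force: 20.0
```

Call:
apply_moves(targets=[{"dp": [0,0,0.003],"yaw": 0},{"dp": [0,0,0.01],"yaw": 0},{"dp": [0,0,0.022],"yaw": 0},{"dp": [0,0,0.037],"yaw": 0},{"dp": [0,0,0.05],"yaw": 0},{"dp": [0,-0.006,0.058],"yaw": 0.5},{"dp": [-0.001,-0.018,0.06],"yaw": 1.5},{"dp": [-0.003,-0.038,0.06],"yaw": 3.2},{"dp": [-0.005,-0.064,0.06],"yaw": 5.3},{"dp": [-0.007,-0.092,0.06],"yaw": 7.6},{"dp": [-0.009,-0.12,0.06],"yaw": 9.9},{"dp": [-0.011,-0.147,0.06],"yaw": 12.1},{"dp": [-0.013,-0.17,0.06],"yaw": 14},{"dp": [-0.014,-0.186,0.06],"yaw": 15.3},{"dp": [-0.0145,-0.194,0.06],"yaw": 15.9},{"dp": [-0.0145,-0.197,0.06],"yaw": 16.1},{"dp": [-0.0145,-0.197,0.06],"yaw": 16.1},{"dp": [-0.0145,-0.197,0.06],"yaw": 16.1}])

```text
time_s: 11.18
tcp_pos: [0.4821, 0.0979, 0.1027]
eef_rot: [-180.0, -0.0, 18.5]
contact_force: [0.7, 0.6, -1.5]
gripper_width: 0.0557
gripper_force: 20.0
```

```bash
python3 - <<'E'
from wr import *
import m
c=wcap("w4");s=c["s"];print(s["time_s"],s["tcp_pos"],s["eef_rot"],s["contact_force"])
c=cams.capture("top");m.measure(c)
E
```

```text
11.1833 [0.48205761 0.09785052 0.10269439] [-1.79993464e+02 -2.62840423e-02  1.85199464e+01] [ 0.66415911  0.61496829 -1.48261274]
purple rack (341, 278, 68, 67) [ 0.3636 -0.2528] 134.2 [ 74.1 125.8] medZ 0.0552
purple rack (430, 202, 28, 35) [ 0.5576 -0.4031] 156.4 [39.5 69. ] medZ 0.0552
purple rack (374, 200, 32, 48) [ 0.544  -0.2883] 171.8 [57.1 97.6] medZ 0.0552
orange rack (282, 203, 31, 47) [ 0.5359 -0.0903] 8.4 [54.6 95.9] medZ 0.0509
orange tray (362, 197, 44, 62) [ 0.541  -0.2861] 173.7 [ 89.3 127.8] medZ 0.0079
green tray (196, 258, 42, 27) [0.4375 0.0823] 109.4 [35.7 88.1] medZ 0.0075
```

View pics/w4.png

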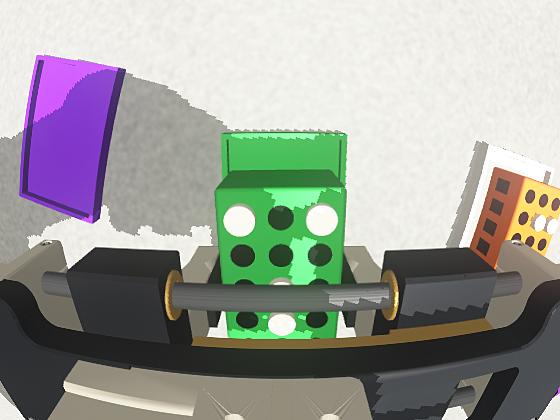

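The green rack (281,250) is over the green tray (far edge at 285,133), about 2 mm left of centre. Lower it, taking that out.

Call:
apply_moves(targets=[{"dp": [0,-0.001,-0.008],"yaw": 0},{"dp": [0,-0.002,-0.02],"yaw": 0},{"dp": [0,-0.002,-0.032],"yaw": 0},{"dp": [0,-0.002,-0.042],"yaw": 0},{"dp": [0,-0.002,-0.049],"yaw": 0},{"dp": [0,-0.002,-0.053],"yaw": 0},{"dp": [0,-0.002,-0.055],"yaw": 0},{"dp": [0,-0.002,-0.057],"yaw": 0},{"dp": [0,-0.002,-0.058],"yaw": 0},{"dp": [0,-0.002,-0.059],"yaw": 0},{"dp": [0,-0.002,-0.0595],"yaw": 0},{"dp": [0,-0.002,-0.06],"yaw": 0},{"dp": [0,-0.002,-0.06],"yaw": 0}])

```text
time_s: 12.37
tcp_pos: [0.482, 0.0956, 0.0434]
eef_rot: [-180.0, -0.1, 18.6]
contact_force: [-2.5, -0.7, 6.6]
gripper_width: 0.0559
gripper_force: 20.0
```

Call:
apply_moves(targets=[{"dp": [0,0,0],"yaw": 0},{"dp": [0,0,0],"yaw": 0},{"dp": [0,0,0],"yaw": 0},{"dp": [0,0,0],"yaw": 0},{"dp": [0,0,0],"yaw": 0},{"dp": [0,0,0],"yaw": 0},{"dp": [0,0,0],"yaw": 0}], grip=-0.7)

```text
time_s: 12.95
tcp_pos: [0.4818, 0.0954, 0.0425]
eef_rot: [180.0, 0.0, 18.5]
contact_force: [-0.0, -1.5, -0.7]
gripper_width: 0.0747
gripper_force: 0.0
```

Call:
apply_moves(targets=[{"dp": [0,0,0.01],"yaw": 0},{"dp": [0,0,0.03],"yaw": 0},{"dp": [0,0,0.06],"yaw": 0},{"dp": [0,0,0.09],"yaw": 0},{"dp": [0,0,0.12],"yaw": 0},{"dp": [0.0625,-0.383,0.12],"yaw": -26.8},{"dp": [0.0625,-0.383,0.12],"yaw": -26.8},{"dp": [0.0625,-0.383,0.12],"yaw": -26.8},{"dp": [0.0625,-0.383,0.12],"yaw": -26.8},{"dp": [0.0625,-0.383,0.12],"yaw": -26.8},{"dp": [0.0625,-0.383,0.12],"yaw": -26.8},{"dp": [0.0625,-0.383,0.12],"yaw": -26.8},{"dp": [0.0625,-0.383,0.12],"yaw": -26.8},{"dp": [0.0625,-0.383,0.12],"yaw": -26.8},{"dp": [0.0625,-0.383,0.12],"yaw": -26.8},{"dp": [0.0625,-0.383,0.12],"yaw": -26.8},{"dp": [0.0625,-0.383,0.12],"yaw": -26.8},{"dp": [0.0625,-0.383,0.12],"yaw": -26.8}])

```text
time_s: 14.45
tcp_pos: [0.5439, -0.2871, 0.1622]
eef_rot: [-180.0, 0.0, -8.3]
contact_force: [1.3, 0.9, -0.8]
gripper_width: 0.0741
gripper_force: 0.0
```

```bash
python3 - <<'E'
from wr import *
import m
c=wcap("w5");s=c["s"];print(s["time_s"],s["tcp_pos"],s["eef_rot"])
wtop(c,"purple",.05)
c=cams.capture("top");m.measure(c)
E
```

```text
14.45 [ 0.54390519 -0.28708987  0.16224851] [-1.79985045e+02  3.88286737e-02 -8.26863770e+00]
purple (247, 312, 88, 27) [ 0.4299 -0.2791] 81.5 [32.3 85.3]
purple (251, 143, 71, 118) [ 0.5491 -0.2905] 171.2 [55.2 98.8]
purple (375, 120, 75, 91) [ 0.5677 -0.399 ] 156.0 [49.9 68.2]
purple rack (386, 279, 23, 47) [ 0.3806 -0.2996] 178.8 [45.4 93.3] medZ 0.0567
purple rack (385, 221, 18, 27) [ 0.5222 -0.2957] 178.5 [36.  55.6] medZ 0.0567
purple tray (99, 217, 44, 58) [0.4906 0.2915] 1.4 [ 90.1 125.4] medZ 0.0075
orange tray (385, 229, 20, 30) [ 0.5073 -0.3072] 173.7 [39.3 65.2] medZ 0.0085
green rack (189, 226, 39, 51) [0.4804 0.0944] 19.3 [57.5 96.4] medZ 0.0511
green tray (183, 218, 53, 67) [0.4818 0.0966] 18.6 [ 88.3 127.6] medZ 0.0081
```

View pics/w5.png

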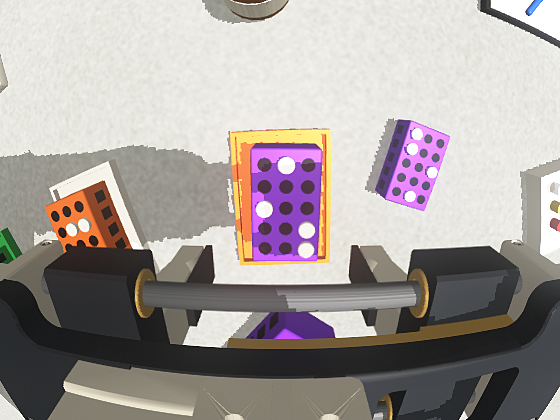

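The middle-sized purple rack (286,203) is under the gripper in the orange tray, and the small look-alike (413,165) is clear of the fingers. The green rack lies flat in the green tray. Grasp.

Call:
apply_moves(targets=[{"dp": [0.001,-0.001,-0.02],"yaw": 0},{"dp": [0.001,-0.002,-0.05],"yaw": 0},{"dp": [0.001,-0.002,-0.08],"yaw": 0},{"dp": [0.001,-0.002,-0.1],"yaw": 0},{"dp": [0.001,-0.002,-0.112],"yaw": 0},{"dp": [0.001,-0.002,-0.118],"yaw": 0},{"dp": [0.001,-0.002,-0.1195],"yaw": 0},{"dp": [0.001,-0.002,-0.1195],"yaw": 0}])

```text
time_s: 15.22
tcp_pos: [0.546, -0.2893, 0.0438]
eef_rot: [180.0, -0.1, -8.2]
contact_force: [0.2, -0.3, 0.2]
gripper_width: 0.0746
gripper_force: 0.0
```

Call:
apply_moves(targets=[{"dp": [0,0,0],"yaw": 0},{"dp": [0,0,0],"yaw": 0},{"dp": [0,0,0],"yaw": 0},{"dp": [0,0,0],"yaw": 0},{"dp": [0,0,0],"yaw": 0},{"dp": [0,0,0],"yaw": 0},{"dp": [0,0,0],"yaw": 0},{"dp": [0,0,0],"yaw": 0}], grip=0.4)

```text
time_s: 15.88
tcp_pos: [0.5458, -0.2898, 0.0441]
eef_rot: [180.0, -0.1, -8.3]
contact_force: [-1.4, 0.6, 6.8]
gripper_width: 0.0557
gripper_force: 20.0
```

Call:
apply_moves(targets=[{"dp": [0,0,0.003],"yaw": 0},{"dp": [0,0,0.01],"yaw": 0},{"dp": [0,0,0.022],"yaw": 0},{"dp": [0,0,0.037],"yaw": 0},{"dp": [0,0,0.055],"yaw": 0},{"dp": [0,0,0.075],"yaw": 0},{"dp": [0,0,0.092],"yaw": 0},{"dp": [0,0,0.105],"yaw": 0},{"dp": [0,0,0.112],"yaw": 0},{"dp": [0,0,0.115],"yaw": 0},{"dp": [0,0.005,0.115],"yaw": 0},{"dp": [-0.002,0.017,0.115],"yaw": 0.3},{"dp": [-0.003,0.035,0.115],"yaw": 0.6},{"dp": [-0.006,0.06,0.115],"yaw": 1},{"dp": [-0.008,0.09,0.115],"yaw": 1.5},{"dp": [-0.011,0.12,0.115],"yaw": 2},{"dp": [-0.014,0.15,0.115],"yaw": 2.5},{"dp": [-0.017,0.18,0.115],"yaw": 3},{"dp": [-0.02,0.21,0.115],"yaw": 3.5},{"dp": [-0.022,0.24,0.115],"yaw": 4}])

```text
time_s: 17.55
tcp_pos: [0.5216, -0.0476, 0.157]
eef_rot: [180.0, 0.1, -4.2]
contact_force: [0.5, 0.6, -1.8]
gripper_width: 0.0562
gripper_force: 20.0
```

Call:
apply_moves(targets=[{"dp": [-0.003,0.03,0],"yaw": 0.5},{"dp": [-0.006,0.06,0],"yaw": 1},{"dp": [-0.008,0.09,0],"yaw": 1.5},{"dp": [-0.011,0.12,0],"yaw": 2},{"dp": [-0.014,0.15,0],"yaw": 2.5},{"dp": [-0.017,0.18,0],"yaw": 3},{"dp": [-0.02,0.21,0],"yaw": 3.5},{"dp": [-0.023,0.24,0],"yaw": 4},{"dp": [-0.026,0.268,0],"yaw": 4.4},{"dp": [-0.028,0.294,0],"yaw": 4.8},{"dp": [-0.03,0.315,0],"yaw": 5.1},{"dp": [-0.031,0.33,0],"yaw": 5.3},{"dp": [-0.032,0.338,0],"yaw": 5.4},{"dp": [-0.032,0.341,-0.005],"yaw": 5.4},{"dp": [-0.032,0.341,-0.017],"yaw": 5.4},{"dp": [-0.032,0.341,-0.033],"yaw": 5.4},{"dp": [-0.032,0.341,-0.047],"yaw": 5.4},{"dp": [-0.032,0.341,-0.055],"yaw": 5.4},{"dp": [-0.032,0.341,-0.055],"yaw": 5.4},{"dp": [-0.032,0.341,-0.055],"yaw": 5.4}])

```text
time_s: 19.22
tcp_pos: [0.4913, 0.2906, 0.1028]
eef_rot: [179.9, 0.0, 1.1]
contact_force: [-0.5, 0.4, -2.0]
gripper_width: 0.0557
gripper_force: 20.0
```

```bash
python3 - <<'E'
from wr import *
import m
c=wcap("w6");s=c["s"];print(s["time_s"],s["tcp_pos"],s["eef_rot"],s["contact_force"])
c=cams.capture("top");m.measure(c)
E
```

```text
19.2167 [0.49125503 0.29063871 0.10278212] [1.79941537e+02 3.88512691e-02 1.10924469e+00] [-0.51242311  0.42290744 -1.98593442]
purple rack (341, 278, 68, 67) [ 0.3637 -0.2531] 134.2 [ 73.9 125.9] medZ 0.0573
purple rack (431, 201, 27, 36) [ 0.5577 -0.4029] 155.4 [40.3 70.5] medZ 0.0573
purple tray (99, 260, 43, 15) [0.4433 0.2902] 91.0 [30.2 89.7] medZ 0.0081
orange rack (282, 203, 31, 47) [ 0.5359 -0.0902] 8.4 [54.7 95.9] medZ 0.051
orange tray (362, 197, 46, 62) [ 0.5411 -0.286 ] 173.6 [ 89.8 127.9] medZ 0.007
green rack (189, 226, 39, 51) [0.4804 0.0944] 19.3 [57.7 96.4] medZ 0.0509
green tray (183, 218, 55, 67) [0.4814 0.0969] 18.4 [ 88.  127.1] medZ 0.0082
```

View pics/w6.png

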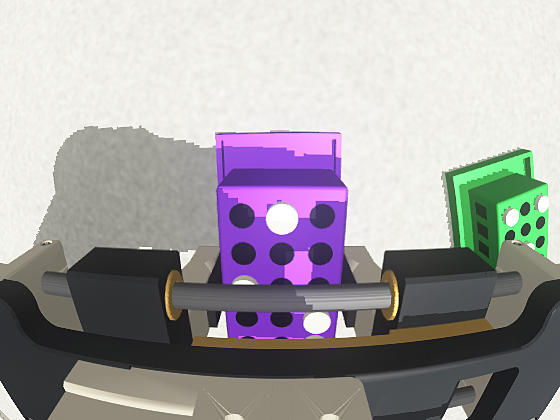

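The purple rack (282,250) is over the purple tray (far edge at 279,133), about 2 mm right of centre. Lower it with that correction.

Call:
apply_moves(targets=[{"dp": [0,0.001,-0.008],"yaw": 0},{"dp": [0,0.0015,-0.02],"yaw": 0},{"dp": [0,0.0015,-0.032],"yaw": 0},{"dp": [0,0.0015,-0.042],"yaw": 0},{"dp": [0,0.0015,-0.049],"yaw": 0},{"dp": [0,0.0015,-0.053],"yaw": 0},{"dp": [0,0.0015,-0.055],"yaw": 0},{"dp": [0,0.0015,-0.057],"yaw": 0},{"dp": [0,0.0015,-0.058],"yaw": 0},{"dp": [0,0.0015,-0.059],"yaw": 0},{"dp": [0,0.0015,-0.0595],"yaw": 0},{"dp": [0,0.0015,-0.06],"yaw": 0},{"dp": [0,0.0015,-0.06],"yaw": 0}])

```text
time_s: 20.4
tcp_pos: [0.4914, 0.2931, 0.044]
eef_rot: [-180.0, -0.0, 1.2]
contact_force: [-2.9, -0.3, 5.5]
gripper_width: 0.0557
gripper_force: 20.0
```

Call:
apply_moves(targets=[{"dp": [0,0,0],"yaw": 0},{"dp": [0,0,0],"yaw": 0},{"dp": [0,0,0],"yaw": 0},{"dp": [0,0,0],"yaw": 0},{"dp": [0,0,0],"yaw": 0},{"dp": [0,0,0],"yaw": 0},{"dp": [0,0,0],"yaw": 0}], grip=-0.7)

```text
time_s: 20.98
tcp_pos: [0.4913, 0.2929, 0.043]
eef_rot: [180.0, 0.0, 1.1]
contact_force: [0.0, -0.2, 0.6]
gripper_width: 0.0743
gripper_force: 0.0
```

Call:
apply_moves(targets=[{"dp": [0,0,0.01],"yaw": 0},{"dp": [0,0,0.03],"yaw": 0},{"dp": [0,0,0.06],"yaw": 0},{"dp": [0,0,0.09],"yaw": 0},{"dp": [0,0,0.12],"yaw": 0},{"dp": [0.046,-0.384,0.12],"yaw": 7},{"dp": [0.046,-0.384,0.12],"yaw": 7},{"dp": [0.046,-0.384,0.12],"yaw": 7},{"dp": [0.046,-0.384,0.12],"yaw": 7},{"dp": [0.046,-0.384,0.12],"yaw": 7},{"dp": [0.046,-0.384,0.12],"yaw": 7},{"dp": [0.046,-0.384,0.12],"yaw": 7},{"dp": [0.046,-0.384,0.12],"yaw": 7},{"dp": [0.046,-0.384,0.12],"yaw": 7},{"dp": [0.046,-0.384,0.12],"yaw": 7},{"dp": [0.046,-0.384,0.12],"yaw": 7},{"dp": [0.046,-0.384,0.12],"yaw": 7},{"dp": [0.046,-0.384,0.12],"yaw": 7}])

```text
time_s: 22.48
tcp_pos: [0.5372, -0.0907, 0.1635]
eef_rot: [-180.0, -0.0, 8.1]
contact_force: [-0.1, -0.0, -0.2]
gripper_width: 0.0745
gripper_force: 0.0
```

```bash
python3 - <<'E'
from wr import *
import m
s=get_state();print(s["time_s"],s["tcp_pos"],s["eef_rot"])
c=cams.capture("top");m.measure(c)
E
```

```text
22.4833 [ 0.5372496  -0.09068088  0.16345723] [-1.79995072e+02 -2.19900618e-02  8.13864031e+00]
purple rack (341, 278, 68, 67) [ 0.3639 -0.2526] 134.2 [ 74.7 125.7] medZ 0.0573
purple rack (429, 201, 29, 33) [ 0.5571 -0.4028] 155.4 [39.6 69.2] medZ 0.0573
orange rack (285, 232, 28, 18) [ 0.5054 -0.0947] 98.2 [33.5 54.9] medZ 0.051
orange tray (362, 197, 45, 62) [ 0.5411 -0.2857] 173.6 [ 89.6 127.9] medZ 0.0069
green rack (191, 232, 37, 45) [0.4737 0.0923] 19.1 [57.2 82.6] medZ 0.051
green tray (186, 230, 52, 55) [0.4704 0.0931] 18.3 [ 87.8 103.7] medZ 0.0081
```

Call:
apply_moves(targets=[{"dp": [0,0,-0.02],"yaw": 0},{"dp": [0,0,-0.05],"yaw": 0},{"dp": [0,0,-0.08],"yaw": 0},{"dp": [0,0,-0.1],"yaw": 0},{"dp": [0,0,-0.112],"yaw": 0},{"dp": [0,0,-0.118],"yaw": 0},{"dp": [0,0,-0.12],"yaw": 0},{"dp": [0,0,-0.12],"yaw": 0}])

```text
time_s: 23.2
tcp_pos: [0.5376, -0.0903, 0.0432]
eef_rot: [180.0, 0.0, 8.2]
contact_force: [-0.8, -0.3, 0.8]
gripper_width: 0.0746
gripper_force: 0.0
```

Call:
apply_moves(targets=[{"dp": [0,0,0],"yaw": 0},{"dp": [0,0,0],"yaw": 0},{"dp": [0,0,0],"yaw": 0},{"dp": [0,0,0],"yaw": 0},{"dp": [0,0,0],"yaw": 0},{"dp": [0,0,0],"yaw": 0},{"dp": [0,0,0],"yaw": 0},{"dp": [0,0,0],"yaw": 0}], grip=0.4)

```text
time_s: 23.87
tcp_pos: [0.5378, -0.091, 0.0439]
eef_rot: [180.0, -0.1, 8.1]
contact_force: [-2.0, 1.3, 6.5]
gripper_width: 0.0558
gripper_force: 20.0
```

Call:
apply_moves(targets=[{"dp": [0,0,0.003],"yaw": 0},{"dp": [0,0,0.01],"yaw": 0},{"dp": [0,0,0.022],"yaw": 0},{"dp": [0,0,0.037],"yaw": 0},{"dp": [0,0,0.05],"yaw": 0},{"dp": [0,-0.006,0.058],"yaw": -0.4},{"dp": [0,-0.018,0.06],"yaw": -1.3},{"dp": [0.001,-0.038,0.06],"yaw": -2.9},{"dp": [0.001,-0.064,0.06],"yaw": -4.8},{"dp": [0.002,-0.092,0.06],"yaw": -6.9},{"dp": [0.002,-0.12,0.06],"yaw": -9},{"dp": [0.003,-0.146,0.06],"yaw": -11},{"dp": [0.003,-0.169,0.06],"yaw": -12.7},{"dp": [0.004,-0.184,0.06],"yaw": -13.8},{"dp": [0.004,-0.192,0.06],"yaw": -14.4},{"dp": [0.004,-0.194,0.06],"yaw": -14.6},{"dp": [0.004,-0.194,0.06],"yaw": -14.6},{"dp": [0.004,-0.194,0.06],"yaw": -14.6}])

```text
time_s: 25.37
tcp_pos: [0.5409, -0.2847, 0.1028]
eef_rot: [-180.0, 0.0, -6.4]
contact_force: [0.0, 0.3, -0.9]
gripper_width: 0.0558
gripper_force: 20.0
```

```bash
python3 - <<'E'
from wr import *
c=wcap("w7");s=c["s"];print(s["time_s"],s["tcp_pos"],s["eef_rot"],s["contact_force"])
E
```

```text
25.3667 [ 0.54090501 -0.28467656  0.10275061] [-1.79985679e+02  3.75888120e-02 -6.44675830e+00] [ 0.03792903  0.34683227 -0.93755463]
```

View pics/w7.png

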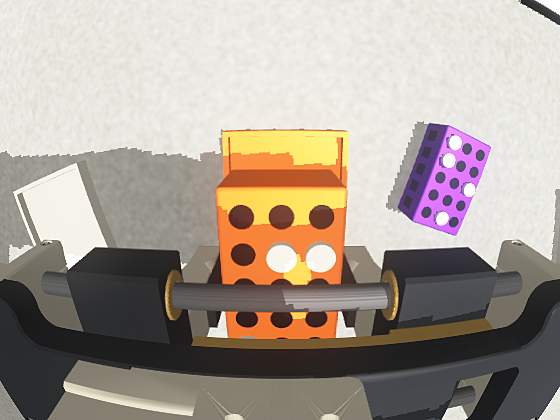

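The orange rack (282,250) is over the orange tray (far edge at 285,131), and the white tray (70,205) is empty again. Lower it.

Call:
apply_moves(targets=[{"dp": [0,-0.001,-0.008],"yaw": 0},{"dp": [0,-0.0015,-0.02],"yaw": 0},{"dp": [0,-0.0015,-0.032],"yaw": 0},{"dp": [0,-0.0015,-0.042],"yaw": 0},{"dp": [0,-0.0015,-0.049],"yaw": 0},{"dp": [0,-0.0015,-0.053],"yaw": 0},{"dp": [0,-0.0015,-0.055],"yaw": 0},{"dp": [0,-0.0015,-0.057],"yaw": 0},{"dp": [0,-0.0015,-0.058],"yaw": 0},{"dp": [0,-0.0015,-0.059],"yaw": 0},{"dp": [0,-0.0015,-0.0595],"yaw": 0},{"dp": [0,-0.0015,-0.06],"yaw": 0},{"dp": [0,-0.0015,-0.06],"yaw": 0}])

```text
time_s: 26.5
tcp_pos: [0.5415, -0.2867, 0.0439]
eef_rot: [180.0, -0.0, -6.4]
contact_force: [-2.1, 1.4, 4.7]
gripper_width: 0.0561
gripper_force: 20.0
```

Call:
apply_moves(targets=[{"dp": [0,0,0],"yaw": 0},{"dp": [0,0,0],"yaw": 0},{"dp": [0,0,0],"yaw": 0},{"dp": [0,0,0],"yaw": 0},{"dp": [0,0,0],"yaw": 0},{"dp": [0,0,0],"yaw": 0},{"dp": [0,0,0],"yaw": 0},{"dp": [0,0,0.01],"yaw": 0},{"dp": [0,0,0.03],"yaw": 0},{"dp": [0,0,0.06],"yaw": 0},{"dp": [0,0,0.1],"yaw": 0},{"dp": [0,0,0.14],"yaw": 0},{"dp": [0,0,0.18],"yaw": 0},{"dp": [0,0,0.205],"yaw": 0}], grip=-0.7)

```text
time_s: 27.67
tcp_pos: [0.5421, -0.2872, 0.2539]
eef_rot: [179.9, -0.3, -6.4]
contact_force: [0.8, 0.6, 0.9]
gripper_width: 0.0745
gripper_force: 0.0
```

Call:
apply_moves(targets=[{"dp": [-0.04,0.3,0],"yaw": 0},{"dp": [-0.04,0.3,0],"yaw": 0},{"dp": [-0.04,0.3,0],"yaw": 0},{"dp": [-0.04,0.3,0],"yaw": 0},{"dp": [-0.04,0.3,0],"yaw": 0},{"dp": [-0.04,0.3,0],"yaw": 0},{"dp": [-0.04,0.3,0],"yaw": 0},{"dp": [-0.249,0.893,0],"yaw": 0},{"dp": [-0.249,0.893,0],"yaw": 0},{"dp": [-0.249,0.893,0],"yaw": 0},{"dp": [-0.249,0.893,0],"yaw": 0},{"dp": [-0.249,0.893,0],"yaw": 0},{"dp": [-0.249,0.893,0],"yaw": 0},{"dp": [-0.249,0.893,0],"yaw": 0},{"dp": [-0.249,0.893,0],"yaw": 0},{"dp": [-0.249,0.893,0],"yaw": 0},{"dp": [-0.249,0.893,0],"yaw": 0},{"dp": [-0.249,0.893,0],"yaw": 0},{"dp": [-0.249,0.893,0],"yaw": 0},{"dp": [-0.249,0.893,0],"yaw": 0}])

```text
time_s: 29.33
tcp_pos: [0.3233, 0.5157, 0.2491]
eef_rot: [-179.9, -0.0, -6.4]
contact_force: [0.7, 0.4, 0.6]
gripper_width: 0.0745
gripper_force: 0.0
```

Call:
apply_moves(targets=[{"dp": [-0.02,0.057,0],"yaw": 0},{"dp": [-0.02,0.057,0],"yaw": 0},{"dp": [-0.02,0.057,0],"yaw": 0},{"dp": [-0.02,0.057,0],"yaw": 0},{"dp": [-0.02,0.057,0],"yaw": 0}])

```text
time_s: 29.75
tcp_pos: [0.3044, 0.5705, 0.2483]
eef_rot: [180.0, 0.0, -6.4]
contact_force: [-0.1, -1.0, 0.5]
gripper_width: 0.0745
gripper_force: 0.0
```

```bash
python3 - <<'E'
from wr import *
import m
s=get_state();print(s["time_s"],s["tcp_pos"],s["eef_rot"])
c=cams.capture("top");m.measure(c);cv2.imwrite("pics/top8.png",c["image"][:,:,::-1])
E
```

```text
29.75 [0.30443133 0.5705203  0.24833063] [ 1.79979551e+02  2.91335137e-04 -6.44773854e+00]
purple rack (341, 278, 68, 67) [ 0.3636 -0.2529] 134.2 [ 74.  125.7] medZ 0.0552
purple rack (100, 222, 32, 46) [0.4896 0.2903] 1.0 [60.7 94.9] medZ 0.0552
purple rack (430, 204, 28, 32) [ 0.558  -0.4034] 156.7 [39.5 69.8] medZ 0.0552
purple tray (99, 217, 44, 58) [0.4906 0.2912] 1.5 [ 90.3 125.6] medZ 0.0089
orange rack (373, 202, 31, 48) [ 0.5393 -0.2847] 173.5 [58.8 97.3] medZ 0.0507
orange tray (362, 197, 46, 62) [ 0.541  -0.2862] 173.6 [ 89.4 127.9] medZ 0.0088
green rack (189, 226, 39, 51) [0.4803 0.0944] 19.1 [57.5 96.5] medZ 0.051
green tray (183, 218, 55, 67) [0.4814 0.0971] 18.4 [ 88.5 127.3] medZ 0.0083
```

View pics/top8.png

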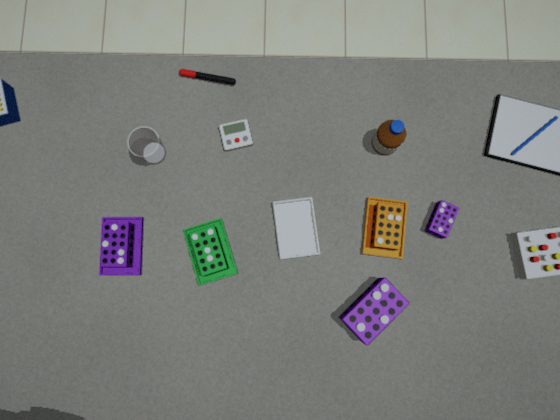

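The top view shows the purple rack in purple (116,245), green in green (210,251), orange in orange (387,228), white empty (296,228), and the bystanders where they were. Hand in.

```bash
python3 -c "
from plant import r
print(r.close_job())"
```

```text
the job is handed in; nothing more can be done
None
```

All three racks are in the trays of their own colours, the white tray is empty again, and the bottle, beaker and timer are where they were; I handed the job in at about 30 s of the 112 s.

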